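Let the cocoa tin out of the gravity-feed rack

TASK

Let the cocoa tin (the longer tin, with the dark brown cap) roll out of the two-lane rack: with the fingertips press the black paddle behind its lane down so that its gate lifts clear, hold it down until the tin has rolled out to the front lip, then let the paddle come back up so that the gate is shut again. Do not touch, lift or push either tin, leave the honey jar waiting behind its own gate, and leave the pods and creamer tubs round the rack where they are.

Things in the scene. Friction and masses are not known exactly. Their poses are not given: they have to be found in the camera images.
- dispenser: Fixed two-lane rack of dark sheet steel, origin on the counter; its x points front (robot side) to back, y left. mm: front lip x -143, 62 high; back wall x 48, 100 high; side walls y +-158 and middle wall y 0, 78 high; pivot ears x 70, 134 high. Lanes (centres y +-79) slope 12 deg down to the lip; each has a gate at x -40 on a rocker beside the outer wall, its paddle behind the back wall, same side.
- cocoa_tin: Cocoa tin, 142 mm long, 70 mm diameter, 0.22 kg, brown and cream, dark brown cap; lies on its side across one of the two lanes (either, it varies) behind the shut gate. Origin on its axis at the base end; its z axis is its long axis, pointing to the cap (along rack -y).
- honey_jar: Honey jar, a shorter canister 118 mm long, 65 mm diameter, yellow with an amber cap; lies likewise in the other lane and stays there. Origin on its axis at the base end, z axis to the cap.
- cocoa_tin_middle (a point): Middle of the cocoa tin, on its axis. Rack y is about +79 in the left lane, -79 in the right; rack x about -4 mm, z 80 mm behind the gate, rack x about -105 mm, z 59 mm when it has rolled out to the front lip (takes about 0.5 s).
- honey_jar_middle (a point): Middle of the honey jar, on its axis; rack x about -7 mm behind its gate, z 77 mm.
- left_rocker (a joint): Rocker of the left lane: aluminium lever, pivot along rack y at rack x 70, z 118 mm. Rad: 0 = paddle up, gate shut; grows as the paddle goes down; 0.62 = stop, gate fully up. The tin passes under the gate above about 0.4. A spring returns it to 0 when let go; the paddle takes about 2 N to start, 4 N near the stop.
- right_rocker (a joint): Rocker of the right lane: aluminium lever, pivot along rack y at rack x 70, z 118 mm. Rad: 0 = paddle up, gate shut; grows as the paddle goes down; 0.62 = stop, gate fully up. The tin passes under the gate above about 0.4. A spring returns it to 0 when let go; the paddle takes about 2 N to start, 4 N near the stop.
- left_paddle (a point): Middle of the top face of the left lane's black paddle, a plate 40 x 100 x 6 mm (rack x, y, z) behind the back wall. Gate shut: rack x 151, y +100, z 143 mm, sloping 0.27 rad up toward rack +x. At the stop it is about 51 mm lower at nearly the same x, y, sloping 0.35 rad down toward +x. Only the counter is below it.
- right_paddle (a point): Middle of the top face of the right lane's black paddle, a plate 40 x 100 x 6 mm (rack x, y, z) behind the back wall. Gate shut: rack x 151, y -100, z 143 mm, sloping 0.27 rad up toward rack +x. At the stop it is about 51 mm lower at nearly the same x, y, sloping 0.35 rad down toward +x. Only the counter is below it.
- coffee_pod_1: Bystander: the foil-topped coffee pod behind the paddles, 51 mm across, 44 mm high, loose, standing on the counter; origin in the middle of its underside. Not to be moved.
- coffee_pod_2: Bystander: the coffee pod at the rack's right side, 51 mm across, 44 mm high, loose, standing on the counter; origin in the middle of its underside. Not to be moved.
- creamer_tub_1: Bystander: the creamer tub at the rack's left side, near the pivot, 42 x 37 mm, 24 mm high, loose, standing on the counter; origin in the middle of its underside. Not to be moved.
- creamer_tub_2: Bystander: the creamer tub at the rack's left side, near the front, 42 x 37 mm, 24 mm high, loose, standing on the counter; origin in the middle of its underside. Not to be moved.

How it is judged (in metres and radians):
On the way, in this order (a step that is already met when the one before it is completed fails the run):
1. the paddle of the cocoa tin's lane is pressed down from behind the rack and its gate lifted while the other gate stays shut (x of the grasp point in the frame of dispenser above 0.09 m and ((y of cocoa_tin_middle in the frame of dispenser above 0 m and value of joint left_rocker above 0.3 rad and value of joint right_rocker below 0.1 rad) or (y of cocoa_tin_middle in the frame of dispenser below 0 m and value of joint right_rocker above 0.3 rad and value of joint left_rocker below 0.1 rad))), for 0.1 s.
2. the cocoa tin has rolled out to the front lip (x of cocoa_tin_middle in the frame of dispenser below -0.09 m and z of cocoa_tin_middle in the frame of dispenser below 0.075 m), for 0.2 s.
At the end, for the whole second after the job is handed in: The cocoa tin lies at rest in its lane against the front lip (its middle 90 to 130 mm in front of the rack's origin and 45 to 75 mm high), both rockers are back (under 0.06 rad, gates shut), and the honey jar is still behind its gate (all of step 2 and x of cocoa_tin_middle in the frame of dispenser above -0.13 m and z of cocoa_tin_middle in the frame of dispenser above 0.045 m and linear speed of cocoa_tin below 0.02 m/s and value of joint each of left_rocker, right_rocker below 0.06 rad and x of honey_jar_middle in the frame of dispenser between -0.025 and 0.02 m and z of honey_jar_middle in the frame of dispenser above 0.065 m); the robot touches nothing.
It fails at once if the robot touches the cocoa tin (contact force between any of the arm, the fingers and cocoa_tin above 0.5 N).
It fails at once if the robot touches the honey jar (contact force between any of the arm, the fingers and honey_jar above 0.5 N).
It fails at once if a tin is lifted (z of any of cocoa_tin_middle, honey_jar_middle in the frame of dispenser above 0.11 m).
It fails at once if the honey jar leaves its place behind its gate (distance of honey_jar_middle from where it was at the start of the episode above 0.02 m).
It fails at once if a pod or creamer tub round the rack is moved (distance of any of coffee_pod_1, coffee_pod_2, creamer_tub_1, creamer_tub_2 from where it was at the start of the episode above 0.02 m).
It also fails if it takes over 32 s, if anything falls off the work surface, if the arm or the gripper's body presses on something with over 40 N, if the wrist force passes 120 N, or if a joint passes its speed limit or range.

ROBOT

A 6-joint arm with a two-finger parallel gripper is mounted at the origin on a cart in front of the work surface, level with it; the furniture and walls round the work are solid. World frame = base frame: x ahead of the robot, y to its left, z up, the work surface at z = 0. Lengths are in mm, angles in degrees, forces in N, time in s.
With the tool pointing down it reaches from about 325 to 925 mm from the base axis. Payload 3.1 kg.
Tool frame: the origin (TCP) lies at the very end of the fingers, on their centre line; the grasp point (between the pads) lies grasp_offset behind it (grasp_offset is the distance from the TCP to the grasp point, in mm); z points along the fingers, x is the direction in which the jaws open and shut, and the axes are right-handed (so a half turn about z gives the same grasp; the last joint's range is limited). The gripper opens to 85 mm and grips with 20 to 120 N. Pads are 22 mm wide; open, the fingers measure 114 mm over their backs; the gripper's body (76 mm by 85 mm) begins 54 mm behind the grasp point. The pads swing forward as they close: fully open they stand 13 mm farther back than shut.
Start: joints at [63.873, 12.427, 92.441, -0, 75.132, -6.429], TCP at [210.649, 588.444, 231.3] pointing down, gripper open.
Joint ranges: [-157.48, 157.48], [-44.54, 120.13], [17.64, 146.25], [-64.5, 244.5], [7.68, 150.69], [-147.95, 147.95]. Speed limits (degrees/s): [159.86, 159.86, 180, 180, 180, 180].

INTERFACE

Orientations are given as [roll, pitch, yaw] about the fixed x, y, z axes, in that order (R = Rz(yaw) Ry(pitch) Rx(roll)).
In Python, from station import * gives the robot as it stands. Calls block until the motion is done:
- goto(position, orientation): joint-space move of the TCP to a pose.
- move_l(position, attitude=None, speed=150): straight line of the TCP; attitude=None keeps the orientation; speed is the mean speed in mm/s.
- move_j(angles): joint-space move.
- grip(opening, squeeze=None): finger opening in mm; squeeze is the grip in N (None keeps the last); returns when the fingers have stopped.
- wait(seconds).
- solve_ik(position, orientation): joint angles nearest the present ones, or None.
- get_obs(): the state.
- get_image(name): name is "scene" or "top" or "wrist"; returns the picture (420x560x3 uint8, red, green, blue); there is no depth.
- get_calibration(name): a dict with "fx", "fy", "cx", "cy" (pixels), "R" (3x3) and "t" (3): a world point X has camera coordinates R X + t; the wrist camera has in their place "mount" (4x4, takes a point from camera to tool coordinates, whose origin is the TCP and whose axes are the tool frame's). Camera axes: x right, y down, z forward; pixel columns grow to the right and rows downward; lengths in mm; the calibration is good to about 2 mm. A picture is of the moment at which its call begins: read the wrist's pose just before it. get_calibration takes no time and is no camera call.
A pose or a line that the arm cannot do raises Unreachable and nothing moves.
- sign_off(): hands the job in, once; it reports no verdict.
Trained networks look in the newest picture that a camera, given by its name, has taken for a name from the list of things; names that differ only in an ending like _2 or _b are one class to them, and where a whole thing is asked for, a point or a joint stands for the part that bears it (a point fixed in the world has none). Each returns a list of dicts, best first, with "score" (0 to 1); they miss things now and then, are a little off and sometimes report something else, mostly with a low value. They report only what shows in the picture. A call takes as long as a camera call.
- spot_in(name, camera): "extent" ([centre column, centre row, width, height] in pixels, round what is visible of it).
- regions_of(name, camera): "region" (420x560 bool, what is visible of it) and "extent" ([centre column, centre row, width, height] in pixels, round what is visible of it).
The state is a dict: "t": time; "joint_pos": joint angles; "qvel": joint speeds; "effort": joint torques, N m; "tcp_pos": TCP position; "ee_rot": TCP orientation; "wrist_force": force on the tool from outside, world axes, zero at the start; "moment": the same for the moment, N m; "grip_width": finger opening in mm.
Only numpy, scipy, OpenCV 4.12 (cv2) and the standard library are available. Lean on these libraries where they do the work, as an engineer would, in place of code of your own. Each camera call takes 0.05 s, during which the arm holds its last target.

## Working session

There is one attempt and no reset: what is moved stays moved. The work goes in short steps, each a Python script; the robot and the scene stay as the last script left them, time stands still between calls to the robot, and variables do not carry over. Pictures are saved under pics/ and viewed, and the job is handed in when it is done.

```bash
mkdir -p pics; ls; python3 - <<'E'
from station import *
import cv2,json
for n in("scene","top"):
    im=get_image(n); cv2.imwrite(f"pics/{n}0.png",im[:,:,::-1])
    c=get_calibration(n); print(n,c)
o=get_obs();print(o)
try: print(grasp_offset)
except Exception as e: print(e)
E
```

```text
pics
scene {'fx': 541.2117615344507, 'fy': 541.2117615344507, 'cx': 278.52281193076334, 'cy': 206.11916716722072, 'R': array([[-0.92713283,  0.37471867, -0.0032618 ],
       [ 0.31360593,  0.7711036 , -0.55412142],
       [-0.20512446, -0.51476708, -0.83242946]]), 't': array([ 488.80381004, -132.76757325, 1384.95651331])}
top {'fx': 430.78910153110235, 'fy': 430.78910153110235, 'cx': 283.72082901439995, 'cy': 202.46122642306574, 'R': array([[ 0.00951597, -0.99993399,  0.00643877],
       [-0.98350931, -0.01052227, -0.18055114],
       [ 0.18060697, -0.00461447, -0.98354452]]), 't': array([  6.70803941, 564.12780109, 950.64693176])}
{'t': 0.1, 'joint_pos': array([ 6.38719046e+01,  1.24727796e+01,  9.25192449e+01,  2.78865710e-04,
        7.51347921e+01, -6.42847525e+00]), 'qvel': array([-0.02501197, -0.15353194, -0.12492255, -0.14943977,  0.16248654,
        0.03773273]), 'effort': array([-9.49116620e-04, -3.98074007e+01, -3.04971528e+01, -3.24589255e-04,
        4.24403217e-03,  8.98295752e-06]), 'tcp_pos': array([210.32839475, 587.75840346, 230.09551505]), 'ee_rot': array([-1.79985534e+02,  1.25989049e-01,  7.03003239e+01]), 'wrist_force': array([ 0.07694019,  0.22402776, -0.43864659]), 'moment': array([-0.01807458,  0.01209374,  0.02386355]), 'grip_width': 85.81113551496315}
18.700000000000003
```

View pics/scene0.png

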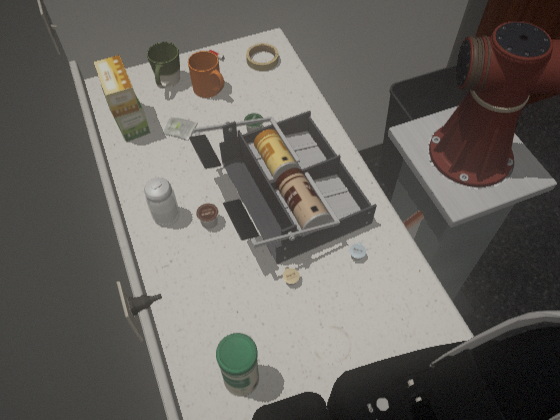

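View pics/top0.png

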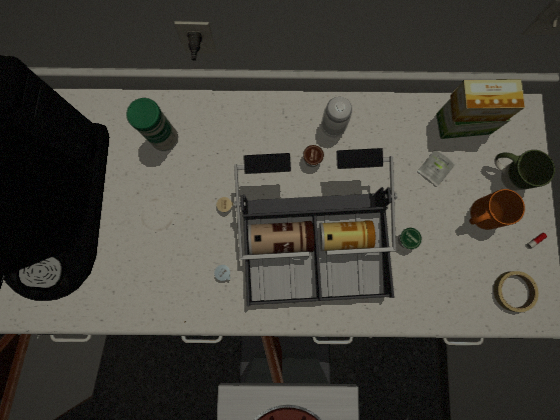

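The cocoa tin is in the left lane: about (282,238) in the top view, with the honey jar at about (348,235). The left paddle is at about (267,163). I'll zoom in to fit the rack pose.

```bash
python3 - <<'E'
import cv2
a=cv2.imread("pics/top0.png")[140:315,215:435]
a=cv2.convertScaleAbs(a,alpha=1.6,beta=25)
cv2.imwrite("pics/topz.png",cv2.resize(a,(792,630)[:2] if 0 else (748,595),interpolation=cv2.INTER_CUBIC))
a=cv2.imread("pics/scene0.png")[105:295,175:395]
a=cv2.convertScaleAbs(a,alpha=1.6,beta=25)
cv2.imwrite("pics/scenez.png",cv2.resize(a,(660,570),interpolation=cv2.INTER_CUBIC))
E
```

```text
(no output)
```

View pics/topz.png

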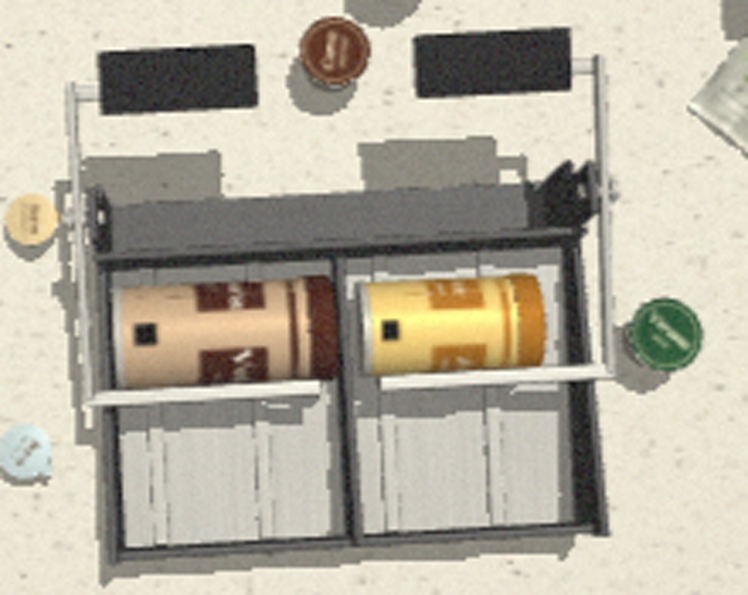

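View pics/scenez.png

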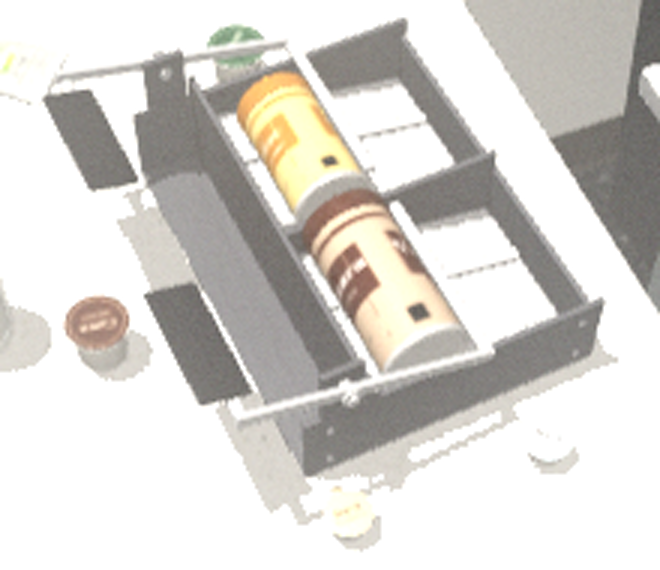

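```bash
cat > h.py <<'E'
import numpy as np
from station import *
def proj(c,X):
    p=c['R']@np.asarray(X,float).T+np.array(c['t'])[:,None]
    return np.stack([c['fx']*p[0]/p[2]+c['cx'],c['fy']*p[1]/p[2]+c['cy']],1)
def pad(s,th=0.27):
    d=20*np.array([np.cos(th),0,np.sin(th)]);m=np.array([151,100*s,143.])
    return [m+d+[0,50,0],m+d-[0,50,0],m-d-[0,50,0],m-d+[0,50,0]]
E
cat > fit.py <<'E'
from h import *
from scipy.optimize import least_squares
ct,cs=get_calibration("top"),get_calibration("scene")
T=np.array([(99,53),(254,45),(257,104),(102,114),(414,37),(569,28),(572,89),(417,97),(112,560),(605,533)])/3.4+[215,140]
MT=np.array(pad(1)+pad(-1)+[[-143,158,62],[-143,-158,78]])
T=T[:8];MT=MT[:8]
S=np.array([(147,294),(192,284),(250,392),(203,403)])/3.+[175,105]
p=pad(1);MS=np.array([p[1],p[2],p[3],p[0]])
def W(q,M):
    c,s=np.cos(q[2]),np.sin(q[2]);R=np.array([[c,-s,0],[s,c,0],[0,0,1]])
    return M@R.T+[q[0],q[1],0]
f=lambda q,w=(1,1):np.r_[w[0]*(proj(ct,W(q,MT))-T).ravel(),w[1]*(proj(cs,W(q,MS))-S).ravel()]
for w in((1,1),(1,0),(0,1)):
    r=least_squares(f,[500,0,0],args=(w,));print(w,r.x[:2],np.degrees(r.x[2]),np.abs(f(r.x)).round(1)[:40:1])
    if w==(1,1): q=r.x
print("paddle L",W(q,np.array([[151,100,143.]])))
import cv2
for n,c in(("top",ct),("scene",cs)):
    im=cv2.imread(f"pics/{n}0.png")
    P=np.array([[-143,158,62],[-143,-158,62],[48,-158,100],[48,158,100],[48,0,100],[-143,0,62],[70,158,134],[70,-158,134],[151,100,143],[151,-100,143],[151,50,143],[151,150,143]]+pad(1))
    for u in proj(c,W(q,P)): cv2.circle(im,tuple(np.round(u).astype(int)),2,(0,255,0),-1)
    if n=="top": im=im[130:320,205:435]
    else: im=im[105:295,175:395]
    cv2.imwrite(f"pics/fit_{n}.png",cv2.resize(im,(660,560)))
np.save("q.npy",q)
E
python3 fit.py
```

```text
(1, 1) [487.74627923 -60.1061551 ] 3.8816520683412974 [1.2 0.1 0.1 0.3 0.  1.  0.9 0.6 0.7 0.5 0.1 0.3 0.2 0.4 0.7 0.5 2.1 1.1
 0.3 1.6 0.7 0.9 1.4 0. ]
(1, 0) [488.1099795  -60.81550696] 3.770854017962362 [0.7 0.4 0.4 0.5 0.4 0.8 0.5 0.3 0.2 0.6 0.6 0.4 0.3 0.3 0.3 0.4 2.4 1.4
 0.1 1.8 0.2 1.2 1.9 0.3]
(0, 1) [487.10758194 -57.43345764] 3.7928151020022227 [2.3 0.  1.2 0.1 1.2 1.3 2.1 0.8 1.8 0.2 1.  0.  1.3 0.7 1.9 0.8 1.4 0.3
 0.9 0.7 1.3 0.  0.8 0.9]
paddle L [[631.6303068   49.88651107 143.        ]]
```

View pics/fit_top.png

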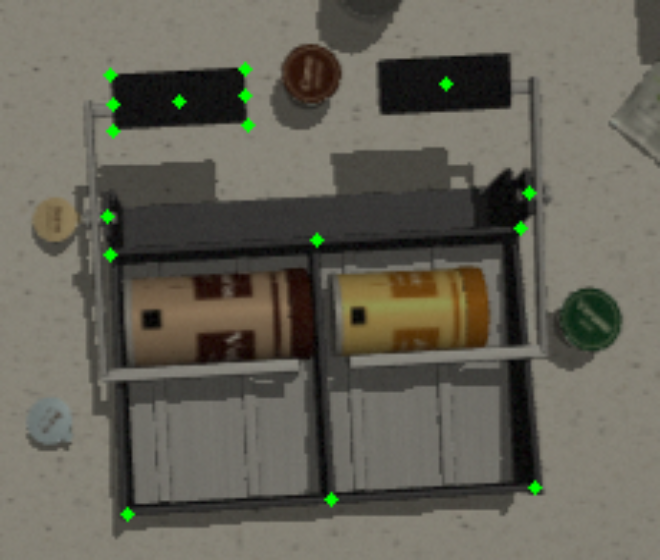

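View pics/fit_scene.png

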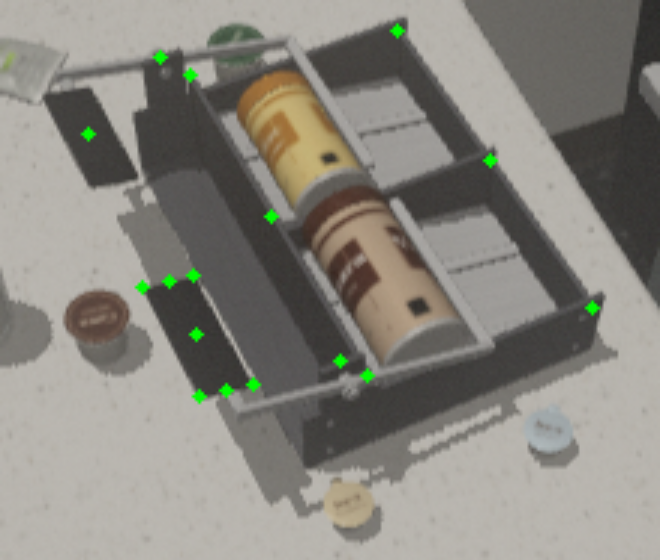

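```bash
python3 - <<'E'
from h import *
import cv2
o=get_obs()
for n in("top","scene"):
    c=get_calibration(n)
    print(n,proj(c,[[210,588,231],[210,588,300],[210,588,500],[210,588,0],[600,400,0]]).round())
    for z in(0,300):
        # inverse for the black thing
        px={"top":(60,150),"scene":(450,340)}[n]
        d=c['R'].T@np.array([(px[0]-c['cx'])/c['fx'],(px[1]-c['cy'])/c['fy'],1]);C=-c['R'].T@c['t'];print(z,C+d*(z-C[2])/d[2])
q=np.load("q.npy");print(q)
im=get_image("wrist");cv2.imwrite("pics/wrist0.png",im[:,:,::-1])
yaw=90+np.degrees(q[2])
for y in(yaw,yaw-180):
  for p in([450,450,260],[632,50,260],[632,50,160],[632,50,95]): print(y,p,solve_ik(p,[180,0,y]))
E
```

```text
top [[ -44.  378.]
 [ -76.  388.]
 [-219.  430.]
 [  31.  356.]
 [ 126.  190.]]
0 [700.52250068 571.44500775   0.        ]
300 [608.66762007 411.02627941 300.        ]
scene [[607. 371.]
 [631. 357.]
 [724. 301.]
 [546. 407.]
 [321. 393.]]
0 [309.70323388 403.50681023   0.        ]
300 [439.92982455 466.96395207 300.        ]
[ 4.87746279e+02 -6.01061551e+01  6.77476090e-02]
93.8816520683413 [450, 450, 260] [ 3.86850079e+01  1.25763399e+01  8.91533291e+01 -2.54444375e-14
  7.82703311e+01 -5.51966441e+01]
93.8816520683413 [632, 50, 260] [ -1.81573748  12.28291777  89.50055625   0.          78.21652598
 -95.69738954]
93.8816520683413 [632, 50, 160] [-1.81573748e+00  1.72746960e+01  9.44995606e+01 -2.54444375e-14
  6.82257434e+01 -9.56973895e+01]
93.8816520683413 [632, 50, 95] [-1.81573748e+00  2.16192584e+01  9.65526933e+01 -2.54444375e-14
  6.18280483e+01 -9.56973895e+01]
-86.1183479316587 [450, 450, 260] [ 38.68500793  12.57633985  89.15332906   0.          78.27033109
 124.80335586]
-86.1183479316587 [632, 50, 260] [-1.81573748e+00  1.22829178e+01  8.95005563e+01 -2.54444375e-14
  7.82165260e+01  8.43026105e+01]
-86.1183479316587 [632, 50, 160] [-1.81573748e+00  1.72746960e+01  9.44995606e+01 -2.54444375e-14
  6.82257434e+01  8.43026105e+01]
-86.1183479316587 [632, 50, 95] [-1.81573748e+00  2.16192584e+01  9.65526933e+01 -2.54444375e-14
  6.18280483e+01  8.43026105e+01]
```

```bash
sleep 0.5; python3 -c "
import cv2
a=cv2.imread('pics/scene0.png')[280:,200:];cv2.imwrite('pics/sc_b.png',cv2.convertScaleAbs(cv2.resize(a,None,fx=2,fy=2),alpha=2,beta=30))"
```

```text
(no output)
```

View pics/wrist0.png

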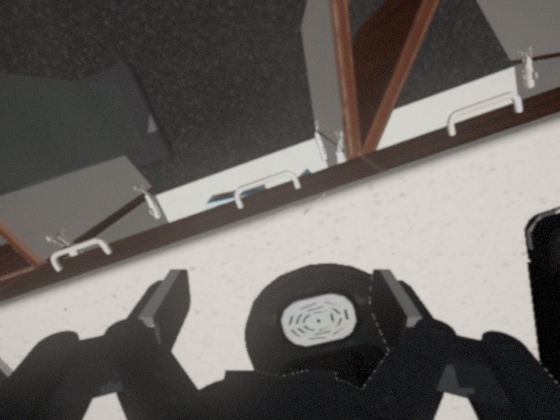

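View pics/sc_b.png

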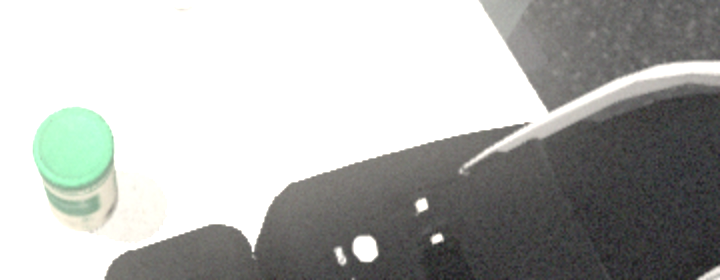

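```bash
python3 - <<'E'
from h import *
c=get_calibration("top");s=get_calibration("scene")
def inv(c,px,z):
    d=c['R'].T@np.array([(px[0]-c['cx'])/c['fx'],(px[1]-c['cy'])/c['fy'],1]);C=-c['R'].T@c['t'];return (C+d*(z-C[2])/d[2]).round()
for px in((105,130),(100,240),(80,280),(40,300),(0,290),(40,270),(60,60),(0,330)):
    print("top",px,[inv(c,px,z)[:2].tolist() for z in(0,100,200,300,400)])
for px in((330,395),(345,375),(462,342),(250,410),(430,365),(560,315)):
    print("scene",px,[inv(s,px,z)[:2].tolist() for z in(0,100,200,300,400)])
m=get_calibration("wrist");print(m)
o=get_obs()
from scipy.spatial.transform import Rotation as Ro
R=Ro.from_euler('xyz',o['ee_rot'],degrees=True).as_matrix()
M=m['mount']
for px in((320,320),(320,265),(250,330),(530,230),(535,400)):
    d=R@M[:3,:3]@np.array([(px[0]-m['cx'])/m['fx'],(px[1]-m['cy'])/m['fy'],1]);C=o['tcp_pos']+R@M[:3,3]
    print("wr",px,C.round(),[(C+d*(z-C[2])/d[2]).round()[:2].tolist() for z in(0,50,100)])
E
python3 -c "
import cv2
a=cv2.imread('pics/top0.png')[:345,:180];cv2.imwrite('pics/top_b.png',cv2.convertScaleAbs(cv2.resize(a,None,fx=1.7,fy=1.7),alpha=3,beta=30))"
```

```text
top (105, 130) [[754.0, 464.0], [718.0, 421.0], [683.0, 378.0], [647.0, 335.0], [611.0, 292.0]]
top (100, 240) [[477.0, 453.0], [468.0, 411.0], [459.0, 369.0], [450.0, 327.0], [441.0, 285.0]]
top (80, 280) [[382.0, 492.0], [382.0, 446.0], [382.0, 400.0], [382.0, 354.0], [382.0, 308.0]]
top (40, 300) [[335.0, 581.0], [340.0, 526.0], [344.0, 472.0], [349.0, 417.0], [354.0, 363.0]]
top (0, 290) [[357.0, 677.0], [360.0, 613.0], [362.0, 549.0], [365.0, 486.0], [367.0, 422.0]]
top (40, 270) [[405.0, 588.0], [402.0, 533.0], [400.0, 478.0], [398.0, 423.0], [396.0, 368.0]]
top (60, 60) [[943.0, 596.0], [889.0, 541.0], [835.0, 485.0], [781.0, 429.0], [727.0, 373.0]]
top (0, 330) [[267.0, 665.0], [278.0, 603.0], [289.0, 540.0], [300.0, 478.0], [312.0, 415.0]]
scene (330, 395) [[585.0, 411.0], [603.0, 431.0], [621.0, 452.0], [639.0, 472.0], [657.0, 493.0]]
scene (345, 375) [[541.0, 387.0], [563.0, 410.0], [585.0, 432.0], [607.0, 455.0], [629.0, 478.0]]
scene (462, 342) [[289.0, 416.0], [334.0, 436.0], [380.0, 456.0], [425.0, 476.0], [470.0, 496.0]]
scene (250, 410) [[739.0, 379.0], [743.0, 402.0
[... 400 characters left out ...]
 -7.25543422e-04,
         4.66684384e-01],
       [-1.04435701e-04,  9.49034823e-01,  3.15171213e-01,
        -8.13760595e+01],
       [ 7.99189357e-04, -3.15171035e-01,  9.49034552e-01,
        -1.43193854e+02],
       [ 0.00000000e+00,  0.00000000e+00,  0.00000000e+00,
         1.00000000e+00]])}
wr (320, 320) [134. 616. 373.] [[426.0, 571.0], [387.0, 577.0], [348.0, 583.0]]
wr (320, 265) [134. 616. 373.] [[343.0, 597.0], [315.0, 600.0], [287.0, 602.0]]
wr (250, 330) [134. 616. 373.] [[409.0, 471.0], [372.0, 491.0], [335.0, 510.0]]
wr (530, 230) [134. 616. 373.] [[385.0, 864.0], [351.0, 831.0], [318.0, 798.0]]
wr (535, 400) [134. 616. 373.] [[681.0, 842.0], [607.0, 812.0], [534.0, 782.0]]
```

View pics/top_b.png

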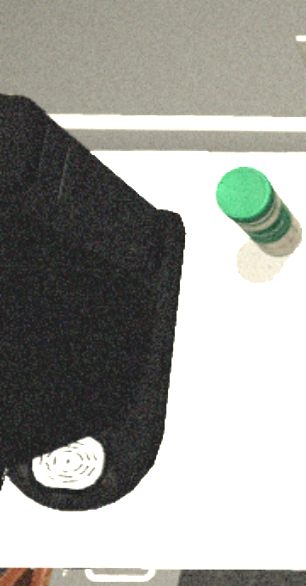

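The coffee machine takes up roughly x>320, y>400, which is in the way of a direct swing. I'll pull back towards the base first, shut the fingers, then go in over the rack.

```bash
python3 - <<'E'
from h import *
import cv2
q=np.load("q.npy");yaw=90+np.degrees(q[2])
move_l([230,360,290],speed=250)
goto([420,60,290],[180,0,yaw])
grip(0)
P=W=np.array([q[0]+151*np.cos(q[2])-100*np.sin(q[2]),q[1]+151*np.sin(q[2])+100*np.cos(q[2])])
move_l([P[0],P[1],260],speed=200)
move_l([P[0],P[1],175],speed=150)
o=get_obs();print(o['t'],o['tcp_pos'],o['ee_rot'],o['wrist_force'],o['grip_width'])
for n in("top","scene","wrist"):
    im=get_image(n);cv2.imwrite(f"pics/{n}1.png",im[:,:,::-1])
a=np.hstack([cv2.imread("pics/top1.png")[90:320,180:440],cv2.imread("pics/scene1.png")[70:300,130:390]])
cv2.imwrite("pics/pre.png",cv2.convertScaleAbs(cv2.resize(a,(800,354)),alpha=1.5,beta=20))
E
```

```text
5.2833 [632.14151093  49.89317406 176.01065438] [1.79908343e+02 1.14614872e-02 9.38854800e+01] [ 0.24643807 -0.14210302  0.74721112] 0.27743434066639666
```

View pics/pre.png

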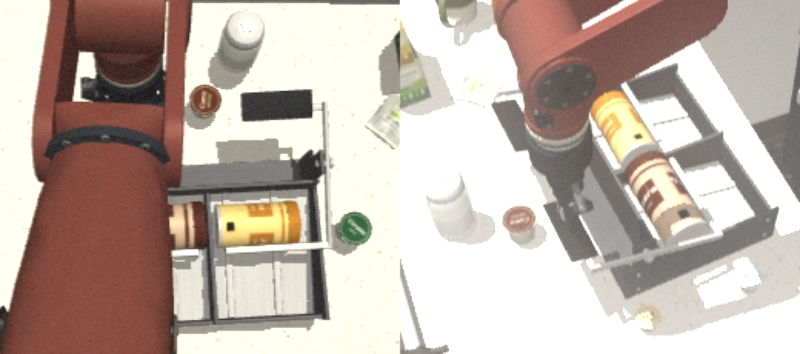

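View pics/wrist1.png

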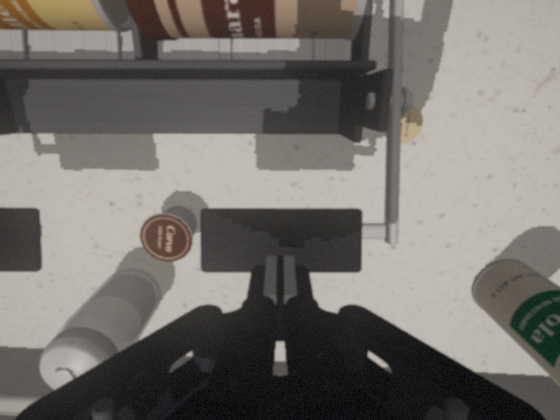

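The fingertips at wrist px (281,262) are over the paddle, which spans columns 200–362, and nothing is in the way. I'll press now.

```bash
python3 - <<'E'
from h import *
import cv2
o=get_obs();p=o['tcp_pos']
q=np.load("q.npy");P=[q[0]+151*np.cos(q[2])-100*np.sin(q[2]),q[1]+151*np.sin(q[2])+100*np.cos(q[2])]
move_l([*P,155],speed=80)
print(get_obs()['wrist_force'])
move_l([*P,100],speed=100)
o=get_obs();print(o['t'],o['tcp_pos'],o['wrist_force'])
wait(1.2)
o=get_obs();print(o['t'],o['tcp_pos'],o['wrist_force'])
for n in("top","scene","wrist"):
    im=get_image(n);cv2.imwrite(f"pics/{n}2.png",im[:,:,::-1])
a=np.hstack([cv2.imread("pics/wrist2.png")[:,:],cv2.imread("pics/scene2.png")[70:300,130:390][:,:] if 0 else cv2.resize(cv2.imread("pics/scene2.png")[70:300,130:390],(475,420))])
cv2.imwrite("pics/press.png",cv2.convertScaleAbs(cv2.resize(a,(800,325)),alpha=1.5,beta=20))
E
```

```text
[0.44943253 0.08350584 0.43700927]
6.5333 [632.14923527  49.74961524 100.62789395] [ 1.49024132 -1.21649043  3.36079202]
7.7333 [631.75700159  49.88260709 100.06259036] [ 2.97748322 -1.41308519  3.13840075]
```

View pics/press.png

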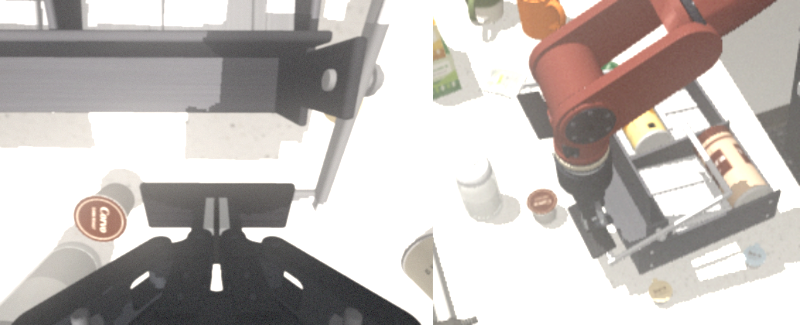

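In the scene view the cocoa tin has moved forward to the front lip, at about (735,165) in the combined picture. The paddle is down. Now I'll release it.

```bash
python3 - <<'E'
from h import *
import cv2
q=np.load("q.npy");P=[q[0]+151*np.cos(q[2])-100*np.sin(q[2]),q[1]+151*np.sin(q[2])+100*np.cos(q[2])]
move_l([*P,165],speed=60)
move_l([*P,270],speed=150)
move_l([420,60,300],speed=250)
goto([230,300,300],[180,0,90+np.degrees(q[2])])
wait(0.5)
o=get_obs();print(o['t'],o['tcp_pos'],o['wrist_force'])
for n in("top","scene"):
    im=get_image(n);cv2.imwrite(f"pics/{n}3.png",im[:,:,::-1])
a=np.hstack([cv2.imread("pics/top3.png")[90:320,180:440],cv2.imread("pics/scene3.png")[90:320,130:390]])
cv2.imwrite("pics/post.png",cv2.convertScaleAbs(cv2.resize(a,(800,354)),alpha=1.5,beta=20))
E
```

```text
12.6417 [230.19986392 299.86312582 300.01593613] [-0.0657157  -0.8831899   0.06344581]
```

View pics/post.png

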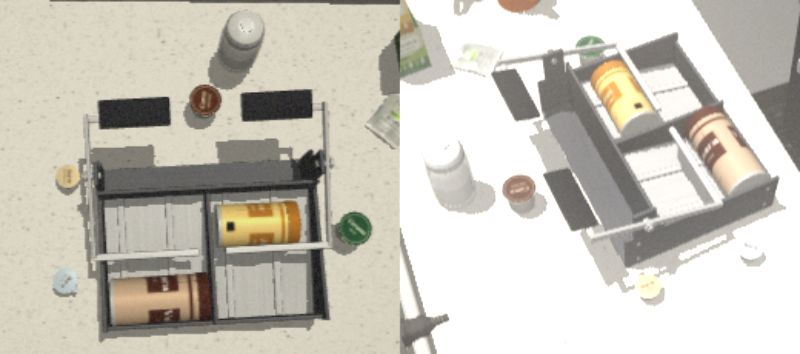

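The tin lies against the lip, at about (158,298) in this picture. The paddle is up, the gate is shut, and the honey jar and bystanders look unchanged. I'll check this with numbers before handing in.

```bash
python3 - <<'E'
from h import *
import cv2
q=np.load("q.npy");c=get_calibration("top")
R=np.array([[np.cos(q[2]),-np.sin(q[2])],[np.sin(q[2]),np.cos(q[2])]])
w=R@[-105,79]+q[:2];print("expected tin middle px",proj(c,[[*w,59]]))
get_image("top")
for r in regions_of("cocoa_tin","top")[:1]: print(r['score'],r['extent'])
a=cv2.imread("pics/top0.png",0);b=cv2.imread("pics/top3.png",0)
for n,(x,y,h) in dict(paddleL=(267,163,30),paddleR=(360,158,30),honey=(348,235,35),pod1=(313,156,16),pod2=(409,239,16),tub1=(225,205,14),tub2=(222,273,14)).items():
    A=np.float32(a[y-h:y+h,x-h:x+h]);B=np.float32(b[y-h:y+h,x-h:x+h]);print(n,"shift px",np.round(cv2.phaseCorrelate(A,B)[0],2),"meandiff",np.abs(A-B).mean().round(2))
print(get_obs()['t'])
sign_off()
E
```

```text
expected tin middle px [[283.30730399 284.0401135 ]]
0.71 [284.6, 285.1, 68.3, 29.9]
paddleL shift px [ 0.1  -0.05] meandiff 1.98
paddleR shift px [ 0.04 -0.03] meandiff 1.91
honey shift px [-0.05 -0.02] meandiff 2.11
pod1 shift px [-0.02  0.05] meandiff 1.7
pod2 shift px [ 0.09 -0.02] meandiff 1.76
tub1 shift px [-0.06  0.01] meandiff 1.45
tub2 shift px [ 0.01 -0.07] meandiff 1.48
12.8417
the job is handed in; nothing more can be done
```

The cocoa tin rolled out of the left lane to the front lip, its gate is shut again, and I handed the job in at about 12.8 s of the 32 s allowed. The sign-off gives no verdict, so the result rests on my own checks.

**What I did:** I located the rack from the top and scene images, pulled back around the coffee machine, and shut the fingers. I pressed the left paddle down to z 100 mm (about 3 N vertical force) and held it for about 1.2 s. I released it slowly and moved the arm well clear.

**Last checks:**
- **Cocoa tin:** it was detected within about 1.7 px of where its middle should appear in the top image when resting against the lip.
- **Paddles, honey jar, pods and creamer tubs:** all are within about 0.1 px of their starting positions, so both rockers are back up and nothing around the rack moved.
- **Arm:** it is clear of everything, with the wrist force under 1 N.

None of the final checks failed. One small disagreement: fitting the rack from the scene camera alone put it about 3 mm off the top-camera fit, which did not affect the press.

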